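# Unlock and close the locked-out drawer of a bench tool chest

## Robot

A 6-joint arm with a two-finger parallel gripper is mounted at the origin on the work surface. World frame = base frame: x ahead of the robot, y to its left, z up, the work surface at z = 0. Lengths are in m, angles in rad, forces in N, time in s.
With the tool pointing down it reaches from about 0.275 to 0.75 m from the base axis. Payload 10.2 kg.
Tool frame: the origin (TCP) lies at the very end of the fingers, on their centre line; the grasp point (between the pads) lies 19 mm behind it; z points along the fingers, y is the direction in which the jaws open and shut (so a half turn about z gives the same grasp; the last joint's range is limited). The gripper opens to 85 mm and grips with 20 to 120 N. Pads are 22 mm wide; open, the fingers measure 114 mm over their backs; the gripper's body (76 mm by 85 mm) begins 54 mm behind the grasp point. The pads swing forward as they close: fully open they stand 13 mm farther back than shut.
Start: joints at [-1.364, 0.313, 1.498, -0, 1.331, -0.223], TCP at [0.219, -0.477, 0.231] pointing down, gripper open.
Joint ranges: [-2.94, 2.94], [-0.97, 2.17], [0.19, 2.56], [-1.23, 4.37], [0.02, 3.11], [-2.88, 2.88]. Speed limits (rad/s): [2.39, 2.39, 3.01, 3.14, 3.14, 3.14].

## Interface

Orientations are given as a 3x3 rotation matrix whose columns are the frame's x, y, z axes.
In Python, from bench import env gives the robot as it stands.
- The arm moves only by the tool apply_moves, never from a script. Its argument "targets" is a list of rows, each a list of 6 numbers: the shift along the tool's x, y, z in mm, then the turn, a rotation vector about the tool's x, y, z in rad. A call has 1 to 12 rows; each row is the pose to reach, as a shift and turn from the pose measured when the call began, along the tool's axes at that moment; what a row does not reach only later rows make up. A row lasts 1/10 s, in which the tool goes at most 50 mm and 8.59 degrees, less where a joint would pass 70% of its speed; a pose out of reach is approached as far as the arm can. A call with a gripper value outside its range is refused whole. "claw" is the opening, from -1 (shut) to 1 (fully open), set as the call begins (left out, the last holds). The fingers move at their own pace and stop on an object; the grip force is fixed at half the most. Time passes only in rows, so rows that repeat a pose let the fingers close. It gives the time, the measured TCP pose, the force and the opening at its end, in the units of the state.
- env.observe(): the state, without advancing time (a new reading comes with each control period).
- env.camera(name): name is "scene" or "top" or "wrist"; returns (picture, depth): 480x640x3 uint8, blue, green, red; 480x640 float32, m along the optical axis (not along the pixel's ray), 0 where there is no reading.
- env.calibration(name): a dict with "fx", "fy", "cx", "cy" (pixels), "pose" (4x4, takes a point from camera to world coordinates); the wrist camera has in their place "mount" (4x4, takes a point from camera to tool coordinates, whose origin is the TCP and whose axes are the flange's). Camera axes: x right, y down, z forward; pixel columns grow to the right and rows downward; lengths in m; the calibration is good to about 2 mm. A picture is of the moment at which its call begins: read the wrist's pose just before it. calibration takes no time and is no camera call.
- env.close_job(): hands the job in, once; it reports no verdict.
The state is a dict: "time_s": time; "joint_positions": joint angles; "qd": joint speeds; "tau": joint torques, N m; "tcp_pos": TCP position; "tool_rot": TCP orientation; "ft_force": force on the tool from outside, world axes, zero at the start; "ft_torque": the same for the moment, N m; "gripper_width": finger opening in m.
Only numpy, scipy, OpenCV 4.12 (cv2) and the standard library are available. Lean on these libraries where they do the work, as an engineer would, in place of code of your own. Each camera call takes 0.05 s, during which the arm holds its last target. There are 200 camera calls.

## Task

The top drawer of the red tool chest is locked out at full extension. Press down the blue release lever on its slide, start the drawer in while the lever is down, then push the drawer fully home without slamming it. Keep the tools in the drawer, and leave the spray cans, the hammer and the brake disc on the bench where they are.

Things in the scene. Friction and masses are not known exactly. Their poses are not given: they have to be found in the camera images.
- chest_front (a point): Middle of the top front edge of the fixed red steel tool chest: 404 mm wide, 260 deep, 200 high, two drawers one above the other. This point is 200 mm above the bench, on the carcass front plane. x axis: the way drawers close; y: left for a person facing the drawers; z up. The closed lower drawer's face stands 18 mm and its pull 32 mm in front. The front opening's top edge is 18 mm below.
- drawer (a joint): Upper drawer, slides level along the chest's x. 0 m = fully extended and locked (start), 0.190 m = fully home, face flush with the lower drawer's. Unlocked it needs 3 to 5 N to push and stays where it is left. Locked it goes in only about 5 mm, then stops hard. Its open box behind the face is 330 mm wide, 200 long; the box walls' tops are 155 mm above the bench. Mass about 2 to 3 kg.
- drawer_pull (a point): Middle of the flat front of the upper drawer's aluminium pull: a bar 384 mm long along the chest's y, 20 mm high, 14 mm proud of the top of the drawer's red face (400 mm wide, 18 thick, 104 to 180 mm above the bench). The point is 168 mm above the bench, 222 mm in front of the carcass front when extended, 32 mm when home. Push the pull anywhere to close.
- release_lever (a joint): Blue thumb lever on the drawer's left slide (facing the drawers); it travels with the drawer. 0 rad = up, locked; 0.30 = fully down. The lock is free above 0.21 rad (pad 11 mm down); spring 3 N at the pad at rest, 7 N fully down. Keep it down until the drawer is 20 mm in; from there its nose rides on the stop lug and it may be let go. It springs up when the drawer is some 60 mm in.
- lever_pad (a point): Centre of the pad's top: blue, black ribs, 50 mm long along the chest's x, 24 wide, front end 7 degrees higher when up. 177 mm above the bench, 15 mm lower when fully down. It lies 79 mm behind the pull's front, 47 behind the face's back, 180 left of the drawer's middle, 15 outside the box wall. 22 mm behind the point a cross rib, 9 mm high, lets a finger push the drawer in.
- wrench: Steel wrench, 180 mm long, lying in the drawer. Origin: centre of its underside.
- socket_rail: Black rail 150 mm long with five steel sockets, 34 mm high, in the drawer. Origin: centre of its underside.
- bit_case: Yellow flat case, 75 x 110 x 28 mm, in the drawer. Origin: centre of its underside.
- spray_can: Blue spray can, 66 mm across, 190 mm high, standing on the bench beside the chest. Origin: centre of its underside.
- primer_can: Grey spray can, 66 mm across, 190 mm high, standing on the bench beside the chest. Origin: centre of its underside.
- hammer: Hammer, 280 mm long, lying on the bench right of the drawer. Origin: centre of its underside.
- brake_disc: Steel brake disc, 240 mm across, 46 mm high, lying on the bench left of the drawer. Origin: centre of its underside.
There are look-alikes about, which are no part of the job. What is shaped like the bit_case but turquoise is not meant.

How it is judged:
By the outcome, as a careful person would: the job done as asked, in the order asked, and still so for the second after the job is handed in, with the robot touching nothing.
It also fails if it takes over 38 s, if anything falls off the work surface, if the arm or the gripper's body presses on something with over 40 N, if the wrist force passes 120 N, or if a joint passes its speed limit or range.

## Working session

There is one attempt and no reset: what is moved stays moved. The work goes in short steps, Python scripts to look and compute and a tool call to move; the robot and the scene stay as the last step left them, time stands still between calls to the robot, and variables do not carry over. Pictures are saved under pics/ and viewed, about 8 in all and at most 12, crops included, and the job is handed in when it is done.

Besides the shell and the picture viewer there is one more tool, called after "Call:" as name(argument=value, ...), one argument or row to a line, values as JSON. apply_moves: Moves the arm, as the interface text tells. Its arguments: {"type":"object","properties":{"targets":{"type":"array","items":{"type":"array","items":{"type":"number"}}},"claw":{"type":"number"}},"required":["targets"]}

```bash
mkdir -p pics; python3 - <<'E'
from bench import env
import cv2,numpy as np
s=env.observe();print(s)
for n in("scene","top"):
    p,d=env.camera(n);cv2.imwrite(f"pics/{n}0.png",p);np.save(f"pics/{n}0.npy",d);c=env.calibration(n);print(n,c)
print(env.calibration("wrist"))
E
```

```text
{'time_s': 0.0, 'joint_positions': array([-1.36442868e+00,  3.13483970e-01,  1.49841545e+00,  2.57878663e-05,
        1.33101061e+00, -2.23412748e-01]), 'qd': array([ 1.11221167e-03,  2.94276089e-05, -1.06152723e-03, -1.06329697e-03,
        9.15099219e-04, -2.48942143e-05]), 'tau': array([-3.56035940e-03, -4.12275660e+01, -2.59746069e+01, -3.45626195e-04,
        4.23746940e-03,  4.87172457e-06]), 'tcp_pos': array([ 0.21868886, -0.47701023,  0.23072584]), 'tool_rot': array([[ 9.09059874e-01,  4.16665436e-01, -2.45420127e-04],
       [ 4.16665388e-01, -9.09059007e-01,  1.29455848e-03],
       [ 3.16296395e-04, -1.27908924e-03, -9.99999132e-01]]), 'ft_force': array([-0.48959663,  0.74219516,  0.35953981]), 'ft_torque': array([ 0.02534226, -0.0249395 ,  0.0322424 ]), 'gripper_width': 0.08549827316204145}
scene {'fx': 555.0779493742763, 'fy': 555.0779493742763, 'cx': 313.5753732632147, 'cy': 242.7372632254467, 'pose': array([[-0.61868537,  0.65243422, -0.43767339,  1.14910488],
       [ 0.78560497,  0.50859185, -0.35236225,  0.49987401],
       [-0.00729607, -0.56183976, -0.82721391,  1
[... 190 characters left out ...]
 array([[ 0.01874301, -0.99446674,  0.10336634,  0.43499035],
       [-0.99978898, -0.01951133, -0.00642676,  0.01431601],
       [ 0.00840802, -0.10322408, -0.99462259,  1.16775824],
       [ 0.        ,  0.        ,  0.        ,  1.        ]])}
{'fx': 424.9078498367379, 'fy': 424.9078498367379, 'cx': 324.11278187032264, 'cy': 240.24703217259426, 'mount': array([[-5.43424428e-04, -9.48766335e-01, -3.15978078e-01,
         8.12757333e-02],
       [ 9.99998887e-01, -7.65390865e-05, -1.48999613e-03,
        -5.68371668e-04],
       [ 1.38947350e-03, -3.15978536e-01,  9.48765321e-01,
        -1.42130310e-01],
       [ 0.00000000e+00,  0.00000000e+00,  0.00000000e+00,
         1.00000000e+00]])}
```

View pics/scene0.png

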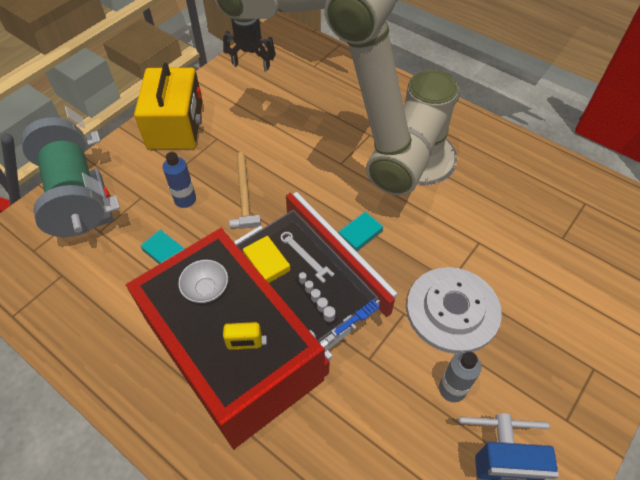

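View pics/top0.png

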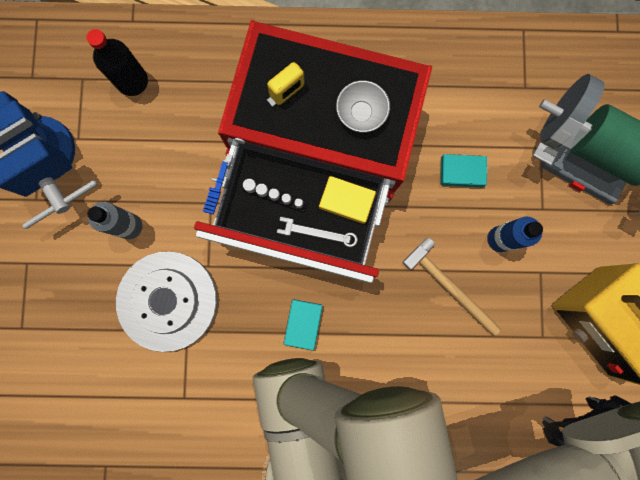

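The chest is turned about 14°, with its drawer facing the robot. In the top view the blue lever is at about (214,190) and the white pull runs (196,232)–(374,276). The brake disc is at (165,300) and the grey can at (115,220). The red-capped bottle and the turquoise boxes are not part of the job. Next I measure the chest pose.

```bash
cat >h.py <<'E'
import cv2,numpy as np
from bench import env
def ray(c,uv,z,P=None):
    P=c["pose"] if P is None else P
    d=P[:3,:3]@np.array([(uv[0]-c["cx"])/c["fx"],(uv[1]-c["cy"])/c["fy"],1]);o=P[:3,3]
    return o+d*(z-o[2])/d[2]
E
python3 - <<'E'
from h import *
c=env.calibration("top");p=cv2.imread("pics/top0.png");d=np.load("pics/top0.npy")
hsv=cv2.cvtColor(p,cv2.COLOR_BGR2HSV);H,S,V=cv2.split(hsv)
def blob(m,box):
    x0,y0,x1,y1=box;k=np.zeros_like(m);k[y0:y1,x0:x1]=m[y0:y1,x0:x1]
    n,l,st,_=cv2.connectedComponentsWithStats(k.astype(np.uint8));i=1+np.argmax(st[1:,4]);ys,xs=np.where(l==i);return np.c_[xs,ys].astype(np.float32)
def rect(uv,z):
    w=np.array([ray(c,q,z)[:2] for q in uv],np.float32);return cv2.minAreaRect(w)
red=((H<8)|(H>172))&(S>150)&(V>70)
for nm,m,box,z in(("pull",(S<50)&(V>170),(185,215,385,290),.178),("lever",(H>100)&(H<130)&(S>120),(195,150,235,220),.177),("chest",red,(210,10,440,200),.2)):
    uv=blob(m,box);w=np.array([ray(c,q,z)[:2] for q in uv],np.float32)
    print(nm,len(uv),cv2.minAreaRect(w),cv2.boxPoints(cv2.minAreaRect(w)).round(4).tolist(),uv.min(0),uv.max(0))
    dd=[d[int(v),int(u)] for u,v in uv];
    P=np.array([c["pose"][:3,:3]@np.array([(u-c["cx"])/c["fx"]*z_,(v-c["cy"])/c["fy"]*z_,z_])+c["pose"][:3,3] for (u,v),z_ in zip(uv,dd)])
    print(' z',np.percentile(P[:,2],[5,50,95]))
for nm,q,z in(("can top",(97,214),.19),("disc",(165,300),.04)):print(nm,ray(c,q,z))
x=cv2.resize(p[130:300,180:400],None,fx=3.5,fy=3.5,interpolation=cv2.INTER_CUBIC);cv2.imwrite("pics/crop1.png",x)
E
```

```text
pull 1099 ((0.5107497572898865, 0.0723612904548645), (0.3828253746032715, 0.012631615623831749), 76.31306457519531) [[0.4593000113964081, -0.11209999769926071], [0.4715999960899353, -0.11509999632835388], [0.5622000098228455, 0.25679999589920044], [0.5498999953269958, 0.259799987077713]] [196. 231.] [372. 281.]
 z [0.17646243 0.17938245 0.18237017]
lever 426 ((0.655342161655426, 0.22122043371200562), (0.024001672863960266, 0.11490308493375778), 76.65393829345703) [[0.5967000126838684, 0.22280000150203705], [0.7085000276565552, 0.19629999995231628], [0.7139999866485596, 0.21960000693798065], [0.6021999716758728, 0.24619999527931213]] [203. 162.] [227. 213.]
 z [0.16846046 0.17453419 0.18094639]
chest 6710 ((0.8437566757202148, -0.009585991501808167), (0.40543892979621887, 0.26339635252952576), 76.3379898071289) [[0.667900025844574, -0.17550000548362732], [0.923799991607666, -0.23770000040531158], [1.0196000337600708, 0.15629999339580536], [0.763700008392334, 0.21850000321865082]] [218.  20.] [431. 181.]
 z [0.19635894 0.19971357 0.20268995]
can top [0.5895157  0.46247519 0.19      ]
disc [0.4112551 0.3578037 0.04     ]
```

View pics/crop1.png

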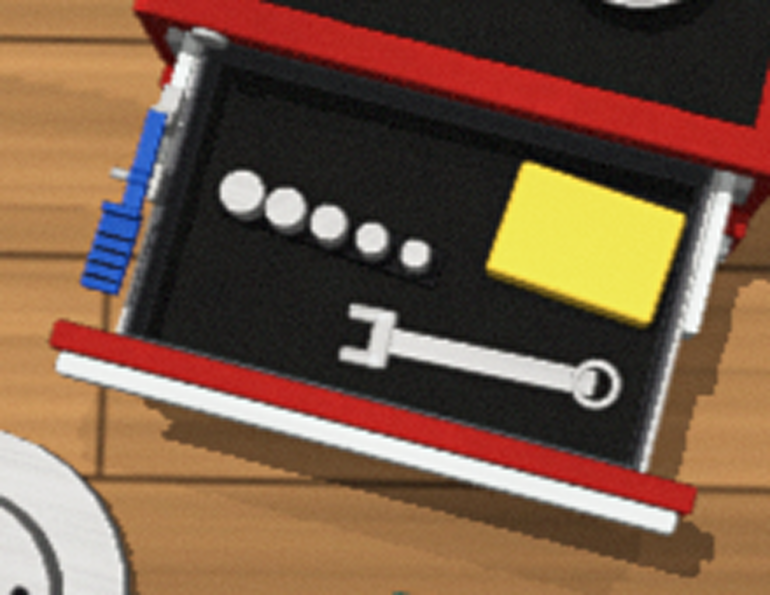

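Call:
apply_moves(
  targets=[
    [35,-25,-30,0,0,-0.05],
    [75,-55,-60,0,0,-0.1],
    [115,-80,-60,0,0,-0.17],
    [155,-110,-60,0,0,-0.23],
    [195,-140,-60,0,0,-0.29],
    [235,-170,-60,0,0,-0.35],
    [275,-200,-60,0,0,-0.4],
    [315,-230,-60,0,0,-0.46],
    [355,-255,-60,0,0,-0.52],
    [395,-285,-60,0,0,-0.57],
    [430,-310,-60,0,0,-0.62],
    [460,-330,-60,0,0,-0.66],
  ],
  claw=-1,
)

```text
time_s: 1.3
tcp_pos: [0.5, 0.0172, 0.291]
tool_rot: [[0.46, 0.888, -0.001], [0.888, -0.46, 0.001], [0.001, -0.001, -1.0]]
ft_force: [1.1, -0.2, 1.2]
gripper_width: 0.0001
```

Call:
apply_moves(
  targets=[
    [40,2,0,0,0,-0.05],
    [85,3,0,0,0,-0.1],
    [130,5,0,0,0,-0.15],
    [175,6,10,0,0,-0.2],
    [215,8,20,0,0,-0.239],
    [245,8,31,0,0,-0.239],
    [245,8,31,0,0,-0.239],
    [245,8,31,0,0,-0.239],
  ],
)

```text
time_s: 2.1
tcp_pos: [0.6195, 0.2312, 0.2594]
tool_rot: [[0.236, 0.972, -0.002], [0.972, -0.236, 0.001], [0.0, -0.002, -1.0]]
ft_force: [0.2, -0.2, 0.4]
gripper_width: -0.0004
```

```bash
python3 - <<'E'
from h import *
s=env.observe();T=np.eye(4);T[:3,:3]=s["tool_rot"];T[:3,3]=s["tcp_pos"]
p,d=env.camera("wrist");c=env.calibration("wrist");P=T@c["mount"]
print(s["tcp_pos"],s["tool_rot"].round(3).tolist(),s["ft_force"])
hsv=cv2.cvtColor(p,cv2.COLOR_BGR2HSV);H,S,V=cv2.split(hsv)
m=((H>100)&(H<130)&(S>120)&(V>60)).astype(np.uint8)
n,l,st,ce=cv2.connectedComponentsWithStats(m);print([(r.tolist(),k.round().tolist()) for r,k in zip(st,ce) if r[4]>150])
for q in((0.6234,.2303,.177),tuple(s["tcp_pos"])):
    x=np.linalg.inv(P)@np.r_[q,1];u=(int(c["fx"]*x[0]/x[2]+c["cx"]),int(c["fy"]*x[1]/x[2]+c["cy"]));print(u);cv2.drawMarker(p,u,(0,255,0),0,14)
cv2.imwrite("pics/w1.png",p);np.save("pics/w1.npy",d);np.save("pics/w1P.npy",P)
E
```

```text
[0.61945472 0.23124105 0.25941083] [[0.236, 0.972, -0.002], [0.972, -0.236, 0.001], [0.0, -0.002, -1.0]] [ 0.2209683  -0.22327537  0.40077756]
[([0, 0, 640, 480, 300988], [318.0, 239.0]), ([289, 228, 204, 47, 6212], [375.0, 251.0])]
(332, 252)
(325, 327)
```

View pics/w1.png

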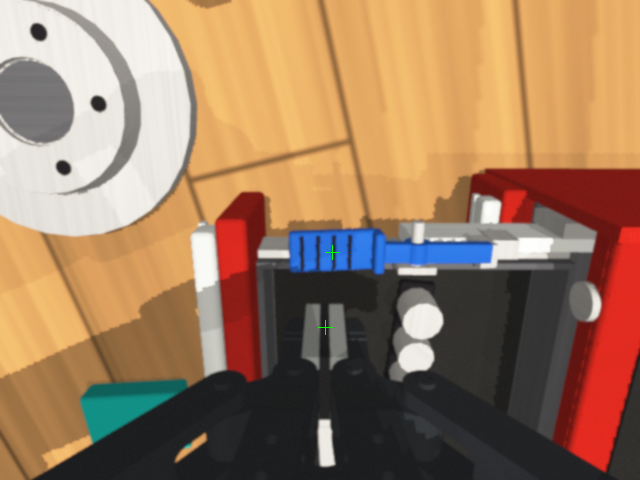

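The wrist view shows the lever pad at (290–384, 228–272) with its rib at u≈378. The shut fingertips are at (305–346, 303), a few mm in front of the pad's centre. I press down there.

Call:
apply_moves(
  targets=[
    [0,4,25,0,0,0],
    [0,5,50,0,0,0],
    [0,5,70,0,0,0],
    [0,5,80,0,0,0],
    [0,5,86,0,0,0],
    [0,5,91,0,0,0],
    [0,5,95,0,0,0],
    [0,5,96,0,0,0],
    [0,5,96,0,0,0],
  ],
)

```text
time_s: 3.05
tcp_pos: [0.6247, 0.2292, 0.1659]
tool_rot: [[0.237, 0.972, 0.001], [0.972, -0.237, 0.001], [0.001, 0.001, -1.0]]
ft_force: [-3.6, -2.5, 7.1]
gripper_width: 0.0001
```

```bash
python3 - <<'E'
from h import *
s=env.observe();print(s["tcp_pos"],s["ft_force"])
p,d=env.camera("wrist");cv2.imwrite("pics/w2.png",p)
E
```

```text
[0.62471143 0.22922196 0.16592067] [-3.60541991 -2.50179791  7.05660879]
```

View pics/w2.png

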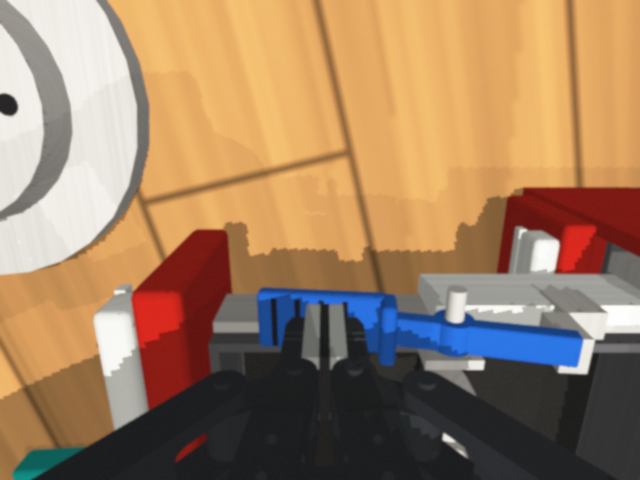

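The fingertips are on the pad at (325,330) in front of the rib (388,330), and the lever is about 11 mm down. I press a little more.

Call:
apply_moves(
  targets=[
    [0,0,3,0,0,0],
    [0,0,5,0,0,0],
    [0,0,5,0,0,0],
  ],
)

```text
time_s: 3.4
tcp_pos: [0.6255, 0.229, 0.163]
tool_rot: [[0.237, 0.972, 0.005], [0.972, -0.237, 0.001], [0.002, 0.005, -1.0]]
ft_force: [-3.1, -2.2, 7.4]
gripper_width: -0.0001
```

Call:
apply_moves(
  targets=[
    [0,3,2,0,0,0],
    [0,7,3,0,0,0],
    [0,11,3,0,0,0],
    [0,15,3,0,0,0],
    [0,19,3,0,0,0],
    [0,23,3,0,0,0],
    [0,27,3,0,0,0],
    [0,31,3,0,0,0],
  ],
)

```text
time_s: 4.2
tcp_pos: [0.6564, 0.2215, 0.1626]
tool_rot: [[0.237, 0.972, 0.008], [0.972, -0.237, 0.001], [0.003, 0.008, -1.0]]
ft_force: [-3.0, -1.8, 8.7]
gripper_width: -0.0001
```

Call:
apply_moves(
  targets=[
    [0,4,2,0,0,0],
    [0,8,2,0,0,0],
    [0,12,2,0,0,0],
    [0,12,2,0,0,0],
  ],
)

```text
time_s: 4.6
tcp_pos: [0.6696, 0.2182, 0.1631]
tool_rot: [[0.237, 0.971, 0.014], [0.971, -0.237, 0.001], [0.005, 0.013, -1.0]]
ft_force: [0.8, -1.6, 8.0]
gripper_width: 0.0001
```

```bash
python3 - <<'E'
from h import *
s=env.observe();print(s["tcp_pos"],s["ft_force"])
p,d=env.camera("top");c=env.calibration("top")
w,_=env.camera("wrist")
hsv=cv2.cvtColor(p,cv2.COLOR_BGR2HSV);H,S,V=cv2.split(hsv);m=((S<50)&(V>170)).astype(np.uint8)
k=np.zeros_like(m);k[190:290,190:385]=m[190:290,190:385]
n,l,st,_=cv2.connectedComponentsWithStats(k);i=1+np.argmax(st[1:,4]);ys,xs=np.where(l==i)
W=np.array([ray(c,q,.178)[:2] for q in np.c_[xs,ys]],np.float32);r=cv2.minAreaRect(W);print(r)
ex=np.array([.9716,-.2365]);b=cv2.boxPoints(r);f0=np.array([.5107,.0724])@ex
print("travel mm",1e3*(np.median(W@ex)-f0))
cv2.imwrite("pics/m3.png",np.hstack([cv2.resize(p[100:300,170:410],(400,333)),cv2.resize(w,(400,333))]))
E
```

```text
[0.66958605 0.21824756 0.16309909] [ 0.76188057 -1.60893398  8.03145139]
((0.5234468579292297, 0.24935393035411835), (0.1714613288640976, 0.039402417838573456), 2.6286838054656982)
travel mm -43.37376052262315
```

View pics/m3.png

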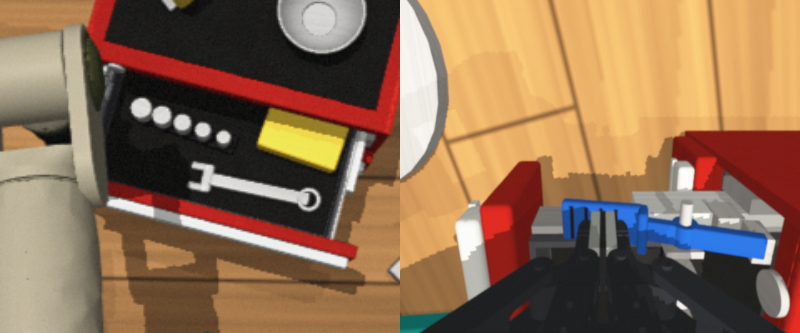

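The drawer is about 44 mm in. The lever is still pressed, the tools haven't moved, and it is past the 20 mm mark. I lift off and go round to the front of the pull.

Call:
apply_moves(
  targets=[
    [0,-1,-10,0.013,0,0],
    [0,-1,-35,0.013,0,0],
    [0,-1,-70,0.013,0,0],
    [0,-1,-100,0.013,0,0],
    [-35,-22,-100,0.013,0,0],
    [-75,-45,-100,0.013,0,0],
    [-110,-70,-100,0.013,0,0],
    [-145,-92,-100,0.013,0,0],
    [-179,-113,-100,0.013,0,0],
    [-179,-113,-90,0.013,0,0],
    [-179,-113,-90,0.013,0,0],
  ],
)

```text
time_s: 5.8
tcp_pos: [0.5159, 0.0708, 0.2508]
tool_rot: [[0.238, 0.971, 0.002], [0.971, -0.238, 0.004], [0.005, 0.001, -1.0]]
ft_force: [0.8, -0.3, 0.3]
gripper_width: -0.0004
```

```bash
python3 - <<'E'
from h import *
s=env.observe();T=np.eye(4);T[:3,:3]=s["tool_rot"];T[:3,3]=s["tcp_pos"];print(s["tcp_pos"],s["ft_force"],s["tool_rot"].round(3).tolist())
p,_=env.camera("top");w,_=env.camera("wrist");c=env.calibration("wrist");P=T@c["mount"]
np.save("pics/w4P.npy",P);cv2.imwrite("pics/w4.png",w)
cv2.imwrite("pics/m4.png",np.hstack([cv2.resize(p[100:300,170:410],(400,333)),cv2.resize(w,(400,333))]))
E
```

```text
[0.51588948 0.07079439 0.25077348] [ 0.7972295  -0.33335966  0.31519117] [[0.238, 0.971, 0.002], [0.971, -0.238, 0.004], [0.005, 0.001, -1.0]]
```

View pics/m4.png

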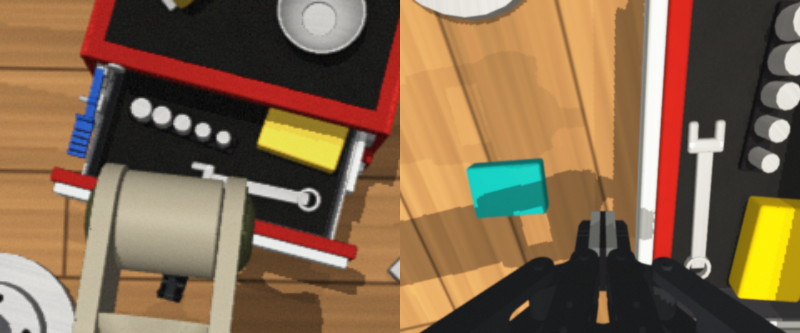

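The pull's front face is about 30 mm ahead of the fingertips, with clear space below them. I descend and push.

Call:
apply_moves(
  targets=[
    [0,0,40,0,0,0],
    [0,0,75,0,0,0],
    [0,0,92,0,0,0],
    [0,4,92,0,0,0],
    [0,8,92,0,0,0],
    [0,12,92,0,0,0],
    [0,16,92,0,0,0],
    [0,20,92,0,0,0],
    [0,24,92,0,0,0],
    [0,28,92,0,0,0],
    [0,32,92,0,0,0],
    [0,36,92,0,0,0],
  ],
)

```text
time_s: 7.1
tcp_pos: [0.5524, 0.0632, 0.1594]
tool_rot: [[0.237, 0.972, 0.003], [0.972, -0.237, 0.004], [0.005, 0.002, -1.0]]
ft_force: [0.3, -0.2, 0.2]
gripper_width: 0.0
```

```bash
python3 - <<'E'
from h import *
s=env.observe();print(s["tcp_pos"],s["ft_force"])
p,_=env.camera("scene");w,_=env.camera("wrist")
cv2.imwrite("pics/m5.png",np.hstack([cv2.resize(p[160:400,220:480],(400,370)),cv2.resize(w,(400,370))]))
E
```

```text
[0.5524103  0.06321939 0.15935397] [ 0.25358304 -0.19748846  0.1787828 ]
```

View pics/m5.png

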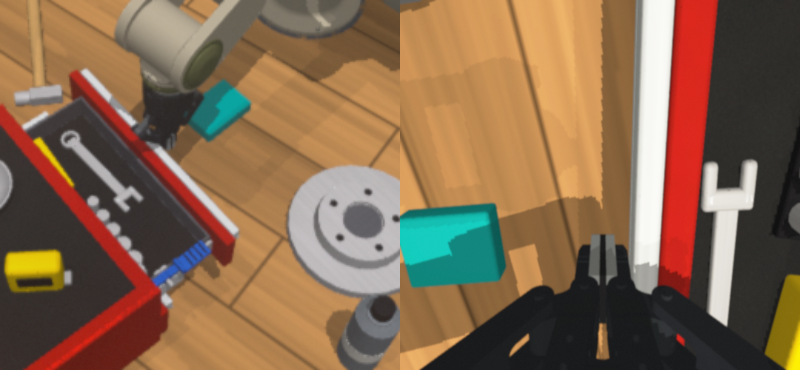

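Call:
apply_moves(
  targets=[
    [0,5,0,0,0,0],
    [0,10,0,0,0,0],
    [0,15,0,0,0,0],
    [0,20,0,0,0,0],
    [0,25,0,0,0,0],
    [0,30,0,0,0,0],
    [0,35,0,0,0,0],
    [0,40,0,0,0,0],
    [0,45,0,0,0,0],
    [0,50,0,0,0,0],
    [0,55,0,0,0,0],
    [0,60,0,0,0,0],
  ],
)

```text
time_s: 8.4
tcp_pos: [0.6111, 0.0488, 0.1592]
tool_rot: [[0.237, 0.971, 0.003], [0.971, -0.237, 0.004], [0.005, 0.002, -1.0]]
ft_force: [-2.8, 0.9, -2.2]
gripper_width: 0.0001
```

Call:
apply_moves(
  targets=[
    [0,4,0,0,0,0],
    [0,8,0,0,0,0],
    [0,12,0,0,0,0],
    [0,16,0,0,0,0],
    [0,20,0,0,0,0],
    [0,24,0,0,0,0],
    [0,28,0,0,0,0],
    [0,32,0,0,0,0],
    [0,36,0,0,0,0],
    [0,40,0,0,0,0],
    [0,43,0,0,0,0],
    [0,45,0,0,0,0],
  ],
)

```text
time_s: 9.6
tcp_pos: [0.6551, 0.038, 0.1592]
tool_rot: [[0.237, 0.971, 0.003], [0.971, -0.237, 0.004], [0.005, 0.002, -1.0]]
ft_force: [-2.3, 1.6, -1.8]
gripper_width: -0.0001
```

Call:
apply_moves(
  targets=[
    [0,1,0,0,0,0],
    [0,2,0,0,0,0],
    [0,3,0,0,0,0],
    [0,4,0,0,0,0],
    [0,5,0,0,0,0],
    [0,6,0,0,0,0],
    [0,7,0,0,0,0],
    [0,8,0,0,0,0],
    [0,9,0,0,0,0],
    [0,10,0,0,0,0],
  ],
)

```text
time_s: 10.6
tcp_pos: [0.6649, 0.0356, 0.1592]
tool_rot: [[0.237, 0.971, 0.003], [0.971, -0.237, 0.004], [0.005, 0.002, -1.0]]
ft_force: [-4.3, 0.0, -1.4]
gripper_width: -0.0001
```

```bash
python3 - <<'E'
from h import *
s=env.observe();print(s["tcp_pos"],s["ft_force"])
p,_=env.camera("scene");w,_=env.camera("wrist")
cv2.imwrite("pics/m6.png",np.hstack([cv2.resize(p[160:400,220:480],(400,370)),cv2.resize(w,(400,370))]))
E
```

```text
[0.66488139 0.03560921 0.15924506] [-4.25215567  0.04172838 -1.4120399 ]
```

View pics/m6.png

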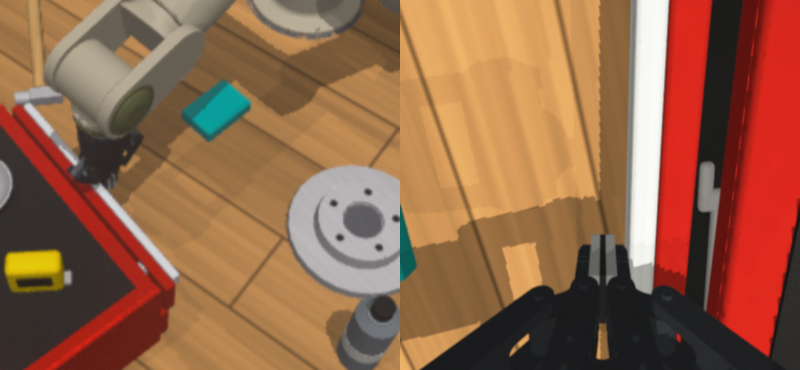

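The drawer is nearly home; a dark gap of roughly 12–18 mm is left between face and carcass. I continue slowly.

Call:
apply_moves(
  targets=[
    [0,1,0,0,0,0],
    [0,2,0,0,0,0],
    [0,3,0,0,0,0],
    [0,4,0,0,0,0],
    [0,5,0,0,0,0],
    [0,6,0,0,0,0],
    [0,7,0,0,0,0],
    [0,8,0,0,0,0],
    [0,9,0,0,0,0],
    [0,10,0,0,0,0],
  ],
)

```text
time_s: 11.7
tcp_pos: [0.6749, 0.0332, 0.1594]
tool_rot: [[0.237, 0.971, 0.003], [0.971, -0.237, 0.004], [0.005, 0.002, -1.0]]
ft_force: [-2.8, 0.3, -0.5]
gripper_width: 0.0004
```

Call:
apply_moves(
  targets=[
    [0,1,0,0,0,0],
    [0,2,0,0,0,0],
    [0,3,0,0,0,0],
    [0,4,0,0,0,0],
    [0,5,0,0,0,0],
    [0,5,0,0,0,0],
  ],
)

```text
time_s: 12.3
tcp_pos: [0.6757, 0.033, 0.1593]
tool_rot: [[0.236, 0.972, -0.009], [0.972, -0.236, 0.005], [0.003, -0.01, -1.0]]
ft_force: [-30.9, 2.9, 9.6]
gripper_width: -0.0001
```

The drawer has stopped hard, with the force up to 31 N. I back off and check.

Call:
apply_moves(
  targets=[
    [0,-5,0,-0.01,0,0],
    [0,-15,0,-0.01,0,0],
    [0,-35,0,-0.01,0,0],
    [0,-65,0,-0.01,0,0],
    [0,-100,0,-0.01,0,0],
    [0,-100,-40,-0.01,0,0],
    [0,-120,-80,-0.01,0,0],
    [0,-160,-100,-0.01,0,0],
    [0,-200,-120,-0.01,0,0],
    [0,-240,-120,-0.01,0,0],
    [0,-240,-120,-0.01,0,0],
  ],
)

```text
time_s: 13.4
tcp_pos: [0.4411, 0.0901, 0.2834]
tool_rot: [[0.235, 0.972, 0.004], [0.972, -0.235, 0.003], [0.004, 0.003, -1.0]]
ft_force: [0.8, -0.3, -0.3]
gripper_width: 0.0
```

```bash
python3 - <<'E'
from h import *
s=env.observe();print(s["tcp_pos"],s["ft_force"])
p,_=env.camera("scene");t,_=env.camera("top")
c=env.calibration("top");H,S,V=cv2.split(cv2.cvtColor(t,cv2.COLOR_BGR2HSV));m=((S<60)&(V>150)).astype(np.uint8)
ex=np.array([.9716,-.2365])
for nm,img in(("scene",p),("top",t)):
    o=cv2.imread(f"pics/{nm}0.png");print(nm,cv2.absdiff(o,img).mean())
k=np.zeros_like(m);k[120:215,195:420]=m[120:215,195:420]
n,l,st,_=cv2.connectedComponentsWithStats(k);i=1+np.argmax(st[1:,4]);ys,xs=np.where(l==i)
W=np.array([ray(c,q,.178)[:2] for q in np.c_[xs,ys]],np.float32)
print("pull",len(xs),cv2.minAreaRect(W),"travel",1e3*(np.median(W@ex)-np.array([.5107,.0724])@ex))
cv2.imwrite("pics/m7.png",np.hstack([cv2.resize(p[160:460,120:520],(400,300)),cv2.resize(t[10:360,90:510],(400,333))[:300]]))
E
```

```text
[0.44113492 0.09007878 0.28339089] [ 0.7674176  -0.34988878 -0.27818305]
scene 11.160374348958333
top 21.137106119791667
pull 1042 ((0.6952396035194397, 0.02727299928665161), (0.38249292969703674, 0.012752626091241837), 76.3255844116211) travel 189.96501731777045
```

View pics/m7.png

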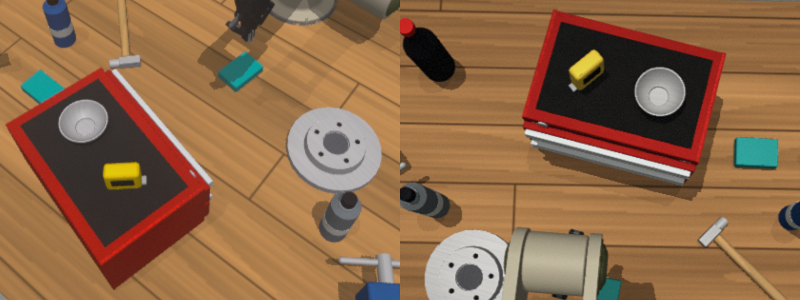

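The pull measures 190.0 mm of travel, which is fully home. The cans, hammer and disc are where they were, and the arm is clear.

```bash
python3 -c "
from bench import env
print(env.close_job())"
```

```text
the job is handed in; nothing more can be done
None
```

The drawer is fully home and the job is handed in, at about 13.5 s of the 38 s allowed.

- **Release:** I pressed the blue lever down about 14 mm with the shut fingertips. I kept it down until the drawer was about 44 mm in, then lifted off.
- **Closing:** I pushed the pull home from the front, slowing to about 10 mm/s at the end. It met the stop gently; I pressed to about 31 N, then backed the arm away.
- **Last checks:** The top camera puts the pull 190.0 mm in from its starting position. By eye, the spray cans, hammer and brake disc are where they were, and the arm touches nothing.
- **Not confirmed:** I couldn't see the tools with the drawer shut. The wrench was still in the drawer in the last view before it closed, and the sockets and bit case in earlier ones.
- **Checks that failed or were odd:**
    - One automatic measurement, at about 44 mm in, failed because the arm hid part of the pull. I read the travel from the picture instead.
    - The force read near zero at the start of the pull push, so I looked before going on. The fingers were just short of or barely touching the pull.

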